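# Make up two specimen kits

## Robot

A 6-joint arm with a two-finger parallel gripper is mounted at the origin on a cart in front of the work surface, level with it; the furniture and walls round the work are solid. World frame = base frame: x ahead of the robot, y to its left, z up, the work surface at z = 0. Lengths are in m, angles in rad, forces in N, time in s.
With the tool pointing down it reaches from about 0.25 to 0.8 m from the base axis. Payload 8.5 kg.
Tool frame: the origin (TCP) lies midway between the tips of the shut fingers; the grasp point (between the pads) lies behind it (bot.pinch_z is the z of the grasp point in the tool frame, in m); z points along the fingers, y is the line along which they close (so a half turn about z gives the same grasp; the last joint's range is limited). The gripper opens to 85 mm and grips with 20 to 120 N. Pads are 22 mm wide; open, the fingers measure 114 mm over their backs; the gripper's body (76 mm by 85 mm) begins 54 mm behind the grasp point. The pads swing forward as they close: fully open they stand 13 mm farther back than shut.
Start: joints at [-1.157, 0.238, -0.013, 1.319, 0, 1.571], TCP at [0.211, -0.481, 0.231] pointing down, gripper open.
Joint ranges: [-2.66, 2.66], [-1.03, 1.9], [-1.14, 1.46], [-1.82, 2.27], [-1.45, 1.34], [-3.14, 3.14]. Speed limits (rad/s): [2.22, 2.22, 2.79, 3.14, 3.14, 3.14].

## Interface

Orientations are given as a unit quaternion [w, x, y, z].
In Python, from plant import bot, optics gives the robot as it stands.
- The arm moves only by the tool servo_tool, never from a script. Its arguments are lists of equal length, an entry for each row: "offset": the shift along the tool's x, y, z in m, a list of three; "angular": the turn, a rotation vector about the tool's x, y, z in rad, a list of three. A call has 1 to 5 rows; each row is the pose to reach, as a shift and turn from the pose commanded when the call began, along the tool's axes at that moment; what a row does not reach only later rows make up. A row lasts 1/8 s, in which the tool goes at most 62.5 mm and 10.7 degrees, less where a joint would pass 70% of its speed; a pose out of reach is approached as far as the arm can. A call with a gripper value outside its range is refused whole. "claw" is the opening, from 0 (shut) to 1 (fully open), set as the call begins (left out, the last holds). The fingers move at their own pace and stop on an object; the grip force is fixed at half the most. Time passes only in rows, so rows that repeat a pose let the fingers close. It gives the time, the measured TCP pose, the force, the opening and the grip force at its end, in the units of the state.
- bot.observe(): the state, without advancing time (a new reading comes with each control period).
- optics.get_image(name): name is "side" or "top"; returns (picture, depth): 480x640x3 uint8, red, green, blue; 480x640 float32, m along the optical axis (not along the pixel's ray), 0 where there is no reading.
- optics.calibration(name): a dict with "K" (3x3 intrinsics, pixels), "k1" (the pictures are not rectified: a ray, as slopes to the right and down, at radius r is drawn at 1 + k1 r^2 times it, then the intrinsics apply), "cam_to_world" (4x4, takes a point from camera to world coordinates). Camera axes: x right, y down, z forward; pixel columns grow to the right and rows downward; lengths in m; the calibration is good to about 2 mm. A picture is of the moment at which its call begins. calibration takes no time and is no camera call.
- bot.hand_in(): hands the job in; it is judged then, once.
The state is a dict: "clock": time; "joints": joint angles; "qvel": joint speeds; "tau": joint torques, N m; "tcp_pos": TCP position; "tool_rot": TCP orientation; "contact_force": force on the tool from outside, world axes, zero at the start; "moment": the same for the moment, N m; "gripper_width": finger opening in m; "gripper_force": force on a finger pad.
Only numpy, scipy, OpenCV 4.12 (cv2) and the standard library are available. Lean on these libraries where they do the work, as an engineer would, in place of code of your own. Each camera call takes 0.05 s, during which the arm holds its last target. There are 200 camera calls.

## Task

Make up the two kits from the stock on the desk: in the green tray goes the orange-lidded specimen cup (big compartment, marked with a dark disc) with the small amber bottle (smaller compartment), in the yellow tray the white-lidded cup (big compartment) with the blue test cartridge (smaller compartment). Stand each thing upright and flat on its compartment's floor, set down rather than dropped, and leave the white bottle with the red cap standing where it is.

Things in the scene. Friction and masses are not known exactly. Their poses are not given: they have to be found in the camera images.
- orange_cup_mid (a point): Centre (half-way up, 31 mm above the underside) of the loose white specimen cup with the orange screw lid: round, 62 mm high, lid 61 mm across from 47 to 61 mm up, tapering body below, at most 54 mm across; z up. About 25 g. Grip it round the lid or just below, from any side.
- white_cup_mid (a point): Centre (half-way up, 31 mm above the underside) of the loose white specimen cup with the white screw lid: round, 62 mm high, lid 61 mm across from 47 to 61 mm up, tapering body below, at most 54 mm across; z up. About 25 g. Grip it round the lid or just below, from any side.
- amber_bottle_mid (a point): Centre (28 mm above the underside) of the loose small amber bottle with a white cap: round, body 28 mm across up to 49 mm, cap 20 mm across, 56 mm high in all; z up. About 26 g. Grip round the body.
- cartridge_mid (a point): Centre (36.5 mm above the underside) of the loose blue test cartridge, an upright block 73 mm high: body 30 mm thick along its x, 42 mm wide along its y, foot and lid 44 mm wide, z up. About 31 g. Grip across its thickness (x) or its width (y).
- redcap_bottle_mid (a point): Centre (32.5 mm above the underside) of the white bottle with a red cap, round, 33 mm across, 65 mm high, z up; loose, belongs to no kit and stays where it stands.
- green_tray: Green kit tray, fixed, 80 (x) x 146 (y) x 18 mm high, a 9 mm lip beyond each end, split by a wall into two open compartments; walls 4, floor 3 mm thick. Origin: centre of underside, z up, y along its length. Big compartment (72 x 72 mm inside, dark disc on its floor) centred at y = +33 mm; smaller one (72 in x, 62 in y) at y = -38 mm, both at x = 0. Yaw varies; the trays point opposite ways.
- yellow_tray: Yellow kit tray, fixed, 80 (x) x 146 (y) x 18 mm high, a 9 mm lip beyond each end, split by a wall into two open compartments; walls 4, floor 3 mm thick. Origin: centre of underside, z up, y along its length. Big compartment (72 x 72 mm inside, dark disc on its floor) centred at y = +33 mm; smaller one (72 in x, 62 in y) at y = -38 mm, both at x = 0. Yaw varies; the trays point opposite ways.

How it is judged:
At the end, for the whole second after the job is handed in: Each thing stands in its named compartment (cups within 20 mm of its centre in x and y, bottle and cartridge within 26 and 21 mm), on the tray floor (height within 5 mm), upright within 0.12 rad, released and at rest; the red-capped bottle stands within 20 mm of its start (x of orange_cup_mid in the frame of green_tray between -0.02 and 0.02 m and y of orange_cup_mid in the frame of green_tray between 0.013 and 0.053 m and z of orange_cup_mid in the frame of green_tray between 0.029 and 0.039 m and angle between each of orange_cup_mid, amber_bottle_mid, white_cup_mid, cartridge_mid, redcap_bottle_mid's own z axis and vertical below 0.12 rad and linear speed of each of orange_cup, amber_bottle, white_cup, cartridge below 0.02 m/s and x of amber_bottle_mid in the frame of green_tray between -0.026 and 0.026 m and y of amber_bottle_mid in the frame of green_tray between -0.059 and -0.017 m and z of amber_bottle_mid in the frame of green_tray between 0.026 and 0.036 m and x of white_cup_mid in the frame of yellow_tray between -0.02 and 0.02 m and y of white_cup_mid in the frame of yellow_tray between 0.013 and 0.053 m and z of white_cup_mid in the frame of yellow_tray between 0.029 and 0.039 m and x of cartridge_mid in the frame of yellow_tray between -0.026 and 0.026 m and y of cartridge_mid in the frame of yellow_tray between -0.059 and -0.017 m and z of cartridge_mid in the frame of yellow_tray between 0.0345 and 0.0445 m and distance of redcap_bottle_mid from where it was at the start of the episode below 0.02 m); the robot touches nothing.
It fails at once if the red-capped bottle is pushed more than 30 mm or knocked over (distance of redcap_bottle_mid from where it was at the start of the episode above 0.03 m or angle between redcap_bottle_mid's own z axis and vertical above 0.5 rad).
It fails at once if a cup, the amber bottle or the cartridge is dropped from more than about 4 cm ((linear speed of orange_cup above 0.9 m/s and contact force between orange_cup and the fingers below 0.01 N) or (linear speed of amber_bottle above 0.9 m/s and contact force between amber_bottle and the fingers below 0.01 N) or (linear speed of white_cup above 0.9 m/s and contact force between white_cup and the fingers below 0.01 N) or (linear speed of cartridge above 0.9 m/s and contact force between cartridge and the fingers below 0.01 N)).
It also fails if it takes over 112 s, if anything falls off the work surface, if the arm or the gripper's body presses on something with over 40 N, if the wrist force passes 120 N, or if a joint passes its speed limit or range.

## Working session

There is one attempt and no reset: what is moved stays moved. The work goes in short steps, Python scripts to look and compute and a tool call to move; the robot and the scene stay as the last step left them, time stands still between calls to the robot, and variables do not carry over. Pictures are saved under pics/ and viewed, at most 14 in all, crops included, and the job is handed in when it is done.

Besides the shell and the picture viewer there is one more tool, called after "Request:" as name(argument=value, ...) on one line, values as JSON. servo_tool: Moves the arm, as the interface text tells. Its arguments: {"type":"object","properties":{"offset":{"type":"array"},"angular":{"type":"array"},"claw":{"type":"number"}},"required":["offset","angular"]}

```bash
mkdir -p pics; ls
cat > h.py <<'E'
import numpy as np, cv2
from plant import bot, optics
def px2w(c,u,v,depth=None,z=None):
    C=optics.calibration(c);K=np.array(C["K"]);T=np.array(C["cam_to_world"])
    d=np.array([(u-K[0,2])/K[0,0],(v-K[1,2])/K[1,1]]);s=d.copy()
    for _ in range(20): s=d/(1+C["k1"]*(s@s))
    r=np.array([s[0],s[1],1.0])
    if z is not None:
        R=T[:3,:3]@r; depth=(z-T[2,3])/R[2]
    return T[:3,:3]@(r*depth)+T[:3,3]
E
python3 - <<'E'
from h import *
for n in("top","side"):
    i,d=optics.get_image(n);cv2.imwrite(f"pics/{n}0.png",i[:,:,::-1]);np.save(f"{n}_d.npy",d);np.save(f"{n}_i.npy",i)
    print(optics.calibration(n))
print(bot.observe(),bot.pinch_z)
E
```

```text
pics
{'K': array([[506.25908615,   0.        , 324.03907198],
       [  0.        , 506.25908615, 236.45213588],
       [  0.        ,   0.        ,   1.        ]]), 'k1': -0.0952517123158178, 'cam_to_world': array([[-0.01950018, -0.99441832,  0.10369161,  0.44127469],
       [-0.99971529,  0.01796678, -0.01570167,  0.09736379],
       [ 0.01375103, -0.10396827, -0.99448555,  0.90052345],
       [ 0.        ,  0.        ,  0.        ,  1.        ]])}
{'K': array([[434.38077244,   0.        , 317.84367206],
       [  0.        , 434.38077244, 240.15477624],
       [  0.        ,   0.        ,   1.        ]]), 'k1': 0.03534152823565865, 'cam_to_world': array([[ 0.74508258,  0.52882085, -0.40644859,  0.85474354],
       [ 0.66676802, -0.60564961,  0.43429132, -0.27485153],
       [-0.01650312, -0.59458982, -0.80385981,  0.72947988],
       [ 0.        ,  0.        ,  0.        ,  1.        ]])}
{'clock': 0.1, 'joints': array([-1.15696805e+00,  2.38752334e-01, -1.41799828e-02,  1.31921045e+00,
       -3.05084094e-05,  1.57080341e+00]), 'qvel': array([-0.00081351, -0.00146737,  0.00322642, -0.00108155,  0.0007445 ,
       -0.0006337 ]), 'tau': array([-2.99598578e-04, -5.39719498e+01,  3.46999454e+01,  1.34053672e-02,
       -1.39080385e-05,  7.29687116e-06]), 'tcp_pos': array([ 0.21094907, -0.48033691,  0.23072146]), 'tool_rot': array([-6.55725415e-04,  9.78670040e-01,  2.05437339e-01, -1.53238005e-04]), 'contact_force': array([ 0.10054522, -0.08106654,  0.46239997]), 'moment': array([-0.02069336, -0.03143642,  0.01897794]), 'gripper_force': 0.0, 'gripper_width': 0.0854580420634073} -0.0187
```

View pics/top0.png

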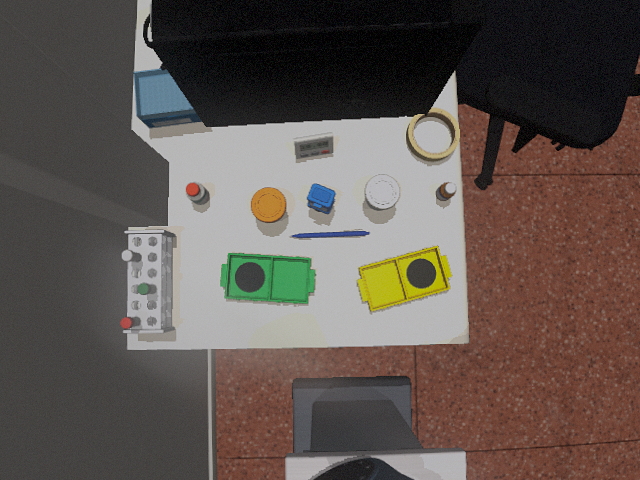

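View pics/side0.png

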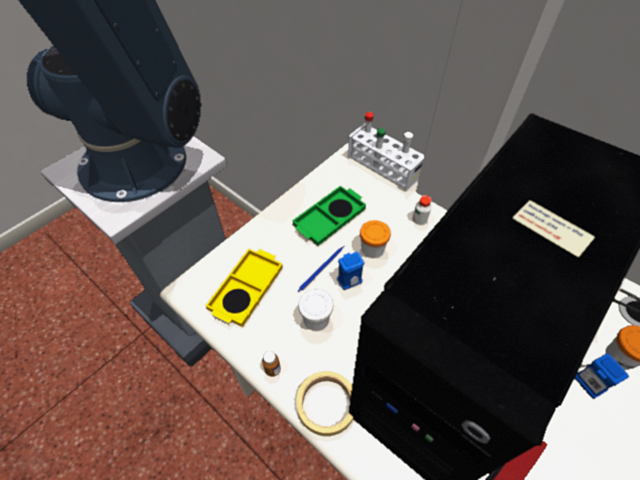

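Top view: orange cup at (268,204), cartridge (321,197), white cup (382,191), amber bottle cap (449,187), red-cap bottle (193,190), green tray with disc at (249,277), yellow tray with disc at (421,273). The side view agrees, and a tall black box stands behind the row.

```bash
cat > m.py <<'E'
from h import *
d=np.load("top_d.npy");i=np.load("top_i.npy")
C=optics.calibration("top");K=np.array(C["K"]);T=np.array(C["cam_to_world"])
uu,vv=np.meshgrid(np.arange(640),np.arange(480))
x=cv2.undistortPoints(np.stack([uu,vv],-1).reshape(-1,1,2).astype(float),K,np.array([C["k1"],0,0,0,0]))[:,0]
P=(np.c_[x,np.ones(len(x))]*d.reshape(-1,1))@T[:3,:3].T+T[:3,3];P=P.reshape(480,640,3)
print("table z",P[240,215],P[330,340])
def blob(n,u,v,r,zmin,zmax=.1):
    m=(abs(uu-u)<r)&(abs(vv-v)<r)&(P[...,2]>zmin)&(P[...,2]<zmax)
    q=P[m];(c,s,a)=cv2.minAreaRect((q[:,:2]*1000).astype(np.float32))
    print(n,m.sum(),"mean",q.mean(0).round(4),"rect",np.round(c,1),np.round(s,1),round(a,1),"zmax",np.percentile(q[:,2],[50,95]).round(4))
blob("orange",268,204,26,.055);blob("white",382,191,26,.055);blob("cart",321,197,22,.066);blob("amber",448,188,12,.045);blob("red",194,190,14,.055);blob("pen",330,234,45,.004,.015)
hsv=cv2.cvtColor(i,cv2.COLOR_RGB2HSV)
for n,lo,hi in(("green",50,75),("yellow",25,33)):
    m=((hsv[...,0]>lo)&(hsv[...,0]<hi)&(hsv[...,1]>150)&(vv>245)&(vv<312)&(uu>215)&(P[...,2]<.03)).astype(np.uint8)
    m|=((hsv[...,2]<50)&(vv>258)&(vv<292)&(uu>215)&(uu<460)&(P[...,2]<.03)&((uu<330)==(n=="green"))).astype(np.uint8)
    m=cv2.morphologyEx(m,cv2.MORPH_OPEN,np.ones((3,3)))
    q=P[m>0];c,s,a=cv2.minAreaRect((q[:,:2]*1000).astype(np.float32));print(n,m.sum(),q.mean(0).round(4),np.round(c,1),np.round(s,1),round(a,1))
for n,u,v in(("gdisc",249.5,277),("ydisc",421.5,273)): print(n,px2w("top",u,v,z=.003),P[int(v),int(u)])
print("box front", P[118,210],P[110,420],P[60,300],P[100,300], "rack",P[240,150],P[288,143],"gauge",P[145,315])
E
python3 m.py
python3 - <<'E'
import cv2
i=cv2.imread("pics/top0.png");cv2.imwrite("pics/top0c.png",cv2.resize(i[170:320,210:470],None,fx=3,fy=3,interpolation=cv2.INTER_CUBIC))
E
```

```text
table z [0.53224459 0.27830305 0.00066031] [ 0.36888524  0.05818933 -0.0017674 ]
orange 980 mean [0.5849 0.1767 0.0596] rect [585.2 177.5] [59.3 59.6] 25.5 zmax [0.0596 0.0619]
white 971 mean [ 0.604  -0.0151  0.0596] rect [604.2 -15.3] [59.1 59.3] 62.7 zmax [0.0596 0.0621]
cart 459 mean [0.5963 0.0878 0.0704] rect [595.6  88.3] [42.2 35. ] 66.1 zmax [0.0705 0.0733]
amber 116 mean [ 0.6095 -0.1334  0.054 ] rect [ 609.2 -133.5] [18.3 19.5] 56.0 zmax [0.0547 0.058 ]
red 142 mean [0.6138 0.3048 0.063 ] rect [614.3 305.3] [21.5 20.4] 27.9 zmax [0.0632 0.0655]
pen 508 mean [0.5347 0.0732 0.0073] rect [531.5  72.6] [155.8 141.8] 88.8 zmax [0.0069 0.0133]
green 0 [nan nan nan] [0. 0.] [0. 0.] 0.0
yellow 2441 [ 0.4533 -0.0453  0.0045] [455.1 -56.8] [ 72.1 163.1] 14.6
gdisc [0.46513108 0.21645246 0.003     ] [ 0.465254    0.21788133 -0.00105831]
ydisc [ 0.4662782  -0.08911745  0.003     ] [ 0.46635481 -0.08864151  0.00095314]
box front [0.73844427 0.27709658 0.0580166 ] [ 0.7529633  -0.09063746  0.04239537] [0.7441237  0.11465863 0.26321217] [0.74306925 0.1193067  0.1215416 ] rack [0.53074575 0.38467063 0.03542336] [0.44763636 0.37048194 0.1089608 ] gauge [0.69138755 0.09643862 0.04181644]m.py:18: RuntimeWarning: Mean of empty slice.
  q=P[m>0];c,s,a=cv2.minAreaRect((q[:,:2]*1000).astype(np.float32));print(n,m.sum(),q.mean(0).round(4),np.round(c,1),np.round(s,1),round(a,1))
  ret = um.true_divide(
```

View pics/top0c.png

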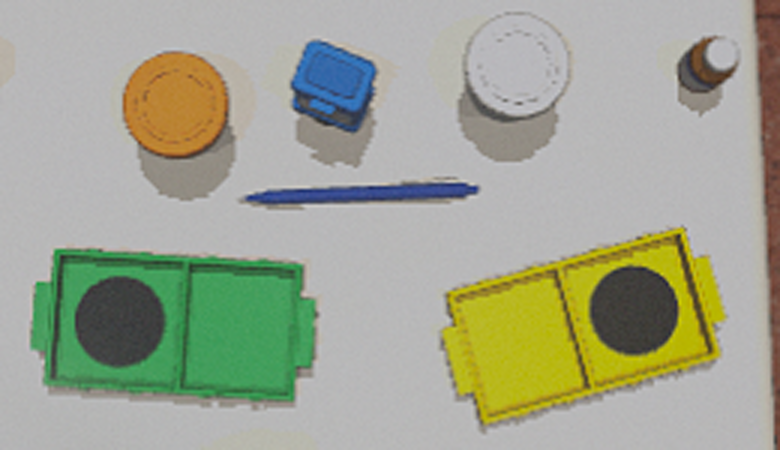

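Run:
```python
from h import *
R={"green":[(56,250),(302,264),(293,400),(46,388)],"yellow":[(447,293),(684,230),(718,357),(484,426)]}
for n,q in R.items():
    p=np.array([px2w("top",210+u/3,170+v/3,z=.018)[:2] for u,v in q])
    c=p.mean(0);a=(p[1]-p[0]+p[2]-p[3])/2
    if n=="green": a=-a
    L=np.linalg.norm(a);a/=L;w=np.linalg.norm(p[3]-p[0])
    print(n,"c",c.round(4),"len",L,w,"yaw",np.degrees(np.arctan2(-a[0],a[1])),"big",(c+.033*a).round(4),"small",(c-.038*a).round(4))
for U,V in [(316,40),(376,70),(360,104),(301,78)]: print(px2w("top",210+U/3,170+V/3,z=.073).round(4))
```

```text
green c [0.4617 0.1823] len 0.14333857866711466 0.08012447559206759 yaw -4.010298300225437 big [0.464  0.2152] small [0.459  0.1444]
yellow c [ 0.4565 -0.056 ] len 0.14389174770401836 0.07967866774489755 yaw -165.77699336259516 big [ 0.4646 -0.088 ] small [ 0.4472 -0.0191]
[0.6166 0.097  0.073 ]
[0.5992 0.0641 0.073 ]
[0.5803 0.0734 0.073 ]
[0.5954 0.1057 0.073 ]
```

Request:
servo_tool(offset=[[0.0, 0.0, 0.0], [0.0, 0.0, 0.0], [0.0, 0.0, 0.0], [0.0, 0.0, 0.0], [0.0, 0.0, 0.0]], angular=[[0, 0, -0.18], [0, 0, -0.36], [0, 0, -0.54], [0, 0, -0.72], [0, 0, -0.9]])

```text
clock: 0.72
tcp_pos: [0.211, -0.4804, 0.2309]
tool_rot: [-0.0, 0.79, 0.613, 0.0]
contact_force: [-0.2, -0.5, 0.3]
gripper_width: 0.0855
gripper_force: 0.0
```

Request:
servo_tool(offset=[[0.0, 0.0, 0.0], [0.0, 0.0, 0.0], [0.0, 0.0, 0.0]], angular=[[0, 0, -0.18], [0, 0, -0.257], [0, 0, -0.257]])

```text
clock: 1.1
tcp_pos: [0.211, -0.4805, 0.231]
tool_rot: [-0.0, 0.707, 0.707, 0.0]
contact_force: [-1.0, 1.2, 0.5]
gripper_width: 0.0852
gripper_force: 0.0
```

Request:
servo_tool(offset=[[0.034, 0.04, 0], [0.068, 0.08, 0], [0.104, 0.12, 0], [0.139, 0.16, 0], [0.174, 0.2, 0]], angular=[[0, 0, 0], [0, 0, 0], [0, 0, 0], [0, 0, 0], [0, 0, 0]])

```text
clock: 1.72
tcp_pos: [0.4122, -0.3053, 0.2313]
tool_rot: [-0.0, 0.708, 0.706, 0.0]
contact_force: [0.4, 0.2, 0.2]
gripper_width: 0.0852
gripper_force: 0.0
```

Request:
servo_tool(offset=[[0.034, 0.04, 0.02], [0.069, 0.08, 0.04], [0.104, 0.12, 0.06], [0.139, 0.16, 0.08], [0.173, 0.198, 0.1]], angular=[[0, 0, 0], [0, 0, 0], [0, 0, 0], [0, 0, 0], [0, 0, 0]])

```text
clock: 2.35
tcp_pos: [0.6103, -0.1323, 0.1304]
tool_rot: [-0.0, 0.708, 0.706, -0.0]
contact_force: [0.2, -0.8, 0.3]
gripper_width: 0.0851
gripper_force: 0.0
```

Request:
servo_tool(offset=[[0, 0, 0.02], [0, 0, 0.05], [0, 0, 0.05]], angular=[[0, 0, 0], [0, 0, 0], [0, 0, 0]])

```text
clock: 2.72
tcp_pos: [0.6074, -0.1331, 0.079]
tool_rot: [-0.002, 0.708, 0.707, -0.001]
contact_force: [-0.2, 0.5, 0.4]
gripper_width: 0.0853
gripper_force: 0.0
```

Request:
servo_tool(offset=[[0, 0.001, 0.03], [0, 0.001, 0.05], [0, 0.001, 0.062], [0, 0.001, 0.062]], angular=[[0, 0, 0], [0, 0, 0], [0, 0, 0], [0, 0, 0]])

```text
clock: 3.22
tcp_pos: [0.61, -0.1338, 0.0194]
tool_rot: [-0.0, 0.707, 0.707, -0.0]
contact_force: [0.0, -0.2, -0.4]
gripper_width: 0.0853
gripper_force: 0.0
```

Request:
servo_tool(offset=[[0, 0, 0], [0, 0, 0], [0, 0, 0], [0, 0, 0], [0, 0, 0]], angular=[[0, 0, 0], [0, 0, 0], [0, 0, 0], [0, 0, 0], [0, 0, 0]], claw=0)

```text
clock: 3.85
tcp_pos: [0.6104, -0.1337, 0.02]
tool_rot: [0.0, 0.707, 0.707, 0.0]
contact_force: [-0.9, 0.9, 6.2]
gripper_width: 0.0256
gripper_force: 58.9
```

Request:
servo_tool(offset=[[0, 0, -0.03], [0, 0, -0.08], [0, 0, -0.12], [0, 0, -0.12]], angular=[[0, 0, 0], [0, 0, 0], [0, 0, 0], [0, 0, 0]])

```text
clock: 4.35
tcp_pos: [0.612, -0.134, 0.1429]
tool_rot: [0.003, 0.707, 0.707, 0.002]
contact_force: [0.8, 0.2, 0.4]
gripper_width: 0.0256
gripper_force: 59.1
```

Request:
servo_tool(offset=[[0.04, -0.022, 0], [0.095, -0.052, 0], [0.15, -0.082, 0], [0.2, -0.109, 0], [0.24, -0.13, 0]], angular=[[0, 0, 0], [0, 0, 0], [0, 0, 0], [0, 0, 0], [0, 0, 0]])

```text
clock: 4.97
tcp_pos: [0.4782, 0.1079, 0.1385]
tool_rot: [-0.0, 0.707, 0.707, -0.0]
contact_force: [0.9, 1.1, 0.5]
gripper_width: 0.0256
gripper_force: 59.1
```

Request:
servo_tool(offset=[[0.03, -0.015, 0], [0.038, -0.021, 0], [0.038, -0.021, 0.02], [0.038, -0.021, 0.05], [0.038, -0.021, 0.05]], angular=[[0, 0, 0], [0, 0, 0], [0, 0, 0], [0, 0, 0], [0, 0, 0]])

```text
clock: 5.6
tcp_pos: [0.4576, 0.1432, 0.0874]
tool_rot: [-0.001, 0.707, 0.707, -0.002]
contact_force: [0.4, 0.5, 0.3]
gripper_width: 0.0258
gripper_force: 59.1
```

```bash
cat > snap.py <<'E'
import sys
from h import *
n,f,u0,u1,v0,v1,k=sys.argv[1],sys.argv[2],*map(int,sys.argv[3:8])
i,d=optics.get_image(n);cv2.imwrite("pics/"+f,cv2.resize(i[v0:v1,u0:u1,::-1],None,fx=k,fy=k,interpolation=cv2.INTER_CUBIC))
np.save(n+"_d.npy",d);np.save(n+"_i.npy",i);print(bot.observe()["tcp_pos"])
E
python3 snap.py side s1.png 180 440 150 350 3
```

```text
[0.45851295 0.14355961 0.08869855]
```

View pics/s1.png

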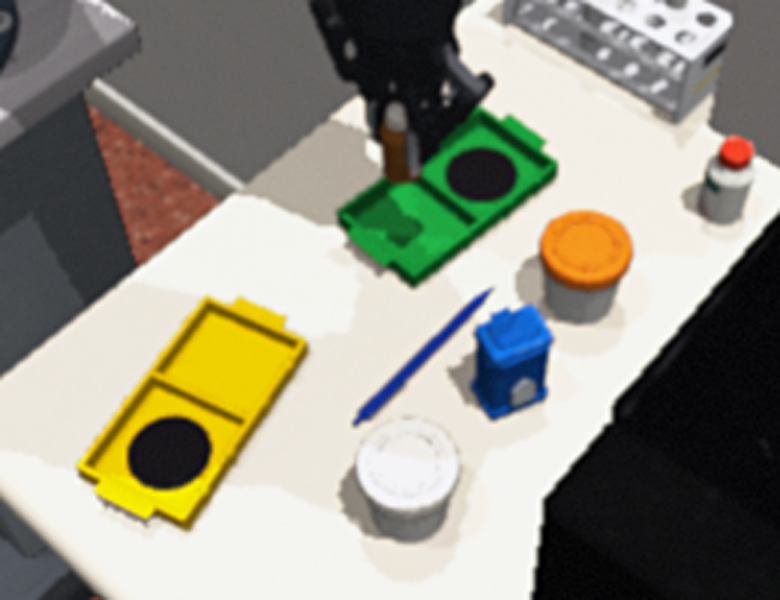

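Bottle held upright, seen at crop (397,145), over the green small compartment; it looks slightly off the finger line, so I measure it.

Run:
```python
from h import *
d=np.load("side_d.npy");i=np.load("side_i.npy")
for v in range(182,214,3):
    print(v,[(u,*i[v,u],*(px2w("side",u,v,depth=d[v,u])*1000).round().astype(int)) for u in (308,312,316)])
```

```text
182 [(308, np.uint8(14), np.uint8(13), np.uint8(14), np.int64(445), np.int64(140), np.int64(129)), (312, np.uint8(14), np.uint8(13), np.uint8(15), np.int64(471), np.int64(124), np.int64(159)), (316, np.uint8(20), np.uint8(22), np.uint8(24), np.int64(481), np.int64(124), np.int64(165))]
185 [(308, np.uint8(27), np.uint8(27), np.uint8(26), np.int64(447), np.int64(138), np.int64(124)), (312, np.uint8(112), np.uint8(108), np.uint8(103), np.int64(454), np.int64(141), np.int64(127)), (316, np.uint8(14), np.uint8(14), np.uint8(16), np.int64(855), np.int64(-275), np.int64(729))]
188 [(308, np.uint8(63), np.uint8(60), np.uint8(56), np.int64(451), np.int64(133), np.int64(123)), (312, np.uint8(133), np.uint8(129), np.uint8(123), np.int64(459), np.int64(136), np.int64(126)), (316, np.uint8(17), np.uint8(17), np.uint8(19), np.int64(476), np.int64(129), np.int64(143))]
191 [(308, np.uint8(73), np.uint8(57), np.uint8(45), np.int64(450), np.int64(133), np.int64(113)), (312, np.uint8(110), np.uint8(107), np.uint8(102), np.int64(463), np.int64(132), np.int64(123)), (316, np.uint8(29), np.uint8(30), np
[... 1354 characters left out ...]
nt64(465), np.int64(127), np.int64(86)), (316, np.uint8(71), np.uint8(56), np.uint8(46), np.int64(469), np.int64(135), np.int64(82))]
209 [(308, np.uint8(43), np.uint8(74), np.uint8(33), np.int64(455), np.int64(126), np.int64(69)), (312, np.uint8(62), np.uint8(35), np.uint8(15), np.int64(465), np.int64(127), np.int64(77)), (316, np.uint8(67), np.uint8(45), np.uint8(26), np.int64(470), np.int64(134), np.int64(75))]
212 [(308, np.uint8(6), np.uint8(52), np.uint8(20), np.int64(424), np.int64(156), np.int64(10)), (312, np.uint8(28), np.uint8(146), np.uint8(57), np.int64(427), np.int64(166), np.int64(3)), (316, np.uint8(31), np.uint8(175), np.uint8(69), np.int64(434), np.int64(171), np.int64(4))]
```

Request:
servo_tool(offset=[[0.002, 0, 0.03], [0.002, 0, 0.05], [0.002, 0, 0.06], [0.002, 0, 0.066], [0.002, 0, 0.066]], angular=[[0, 0, 0], [0, 0, 0], [0, 0, 0], [0, 0, 0], [0, 0, 0]])

```text
clock: 6.28
tcp_pos: [0.4594, 0.1464, 0.0237]
tool_rot: [0.0, 0.707, 0.707, 0.0]
contact_force: [-0.7, -0.4, -0.6]
gripper_width: 0.0256
gripper_force: 59.1
```

Request:
servo_tool(offset=[[0, 0, 0], [0, 0, 0], [0, 0, 0], [0, 0, 0]], angular=[[0, 0, 0], [0, 0, 0], [0, 0, 0], [0, 0, 0]], claw=0.6)

```text
clock: 6.78
tcp_pos: [0.4591, 0.1464, 0.0234]
tool_rot: [-0.0, 0.707, 0.707, 0.0]
contact_force: [0.5, 1.1, -0.1]
gripper_width: 0.0509
gripper_force: 0.0
```

Request:
servo_tool(offset=[[0, 0, -0.02], [0, 0, -0.06], [0, 0, -0.1], [0, 0, -0.1]], angular=[[0, 0, 0], [0, 0, 0], [0, 0, 0], [0, 0, 0]])

```text
clock: 7.28
tcp_pos: [0.4609, 0.147, 0.1261]
tool_rot: [0.001, 0.707, 0.707, 0.002]
contact_force: [0.5, -0.9, -0.9]
gripper_width: 0.0515
gripper_force: 0.0
```

Request:
servo_tool(offset=[[0.01, 0.035, 0], [0.02, 0.08, 0], [0.031, 0.125, 0], [0.031, 0.125, 0], [0.031, 0.125, 0.03]], angular=[[0, 0, 0], [0, 0, 0], [0, 0, 0], [0, 0, 0], [0, 0, 0]], claw=1)

```text
clock: 7.9
tcp_pos: [0.5848, 0.1776, 0.0935]
tool_rot: [0.0, 0.707, 0.707, 0.001]
contact_force: [-0.0, 0.4, 0.1]
gripper_width: 0.0849
gripper_force: 0.0
```

Request:
servo_tool(offset=[[0, 0, 0.03], [0, 0, 0.05], [0, 0, 0.065], [0, 0, 0.065]], angular=[[0, 0, 0], [0, 0, 0], [0, 0, 0], [0, 0, 0]])

```text
clock: 8.4
tcp_pos: [0.5827, 0.177, 0.0272]
tool_rot: [-0.001, 0.707, 0.707, -0.001]
contact_force: [-0.2, -0.5, 0.6]
gripper_width: 0.0855
gripper_force: 0.0
```

Request:
servo_tool(offset=[[0, 0, 0], [0, 0, 0], [0, 0, 0], [0, 0, 0]], angular=[[0, 0, 0], [0, 0, 0], [0, 0, 0], [0, 0, 0]], claw=0)

```text
clock: 8.9
tcp_pos: [0.5848, 0.1776, 0.0297]
tool_rot: [0.0, 0.707, 0.707, 0.001]
contact_force: [-1.8, -0.7, 6.2]
gripper_width: 0.0592
gripper_force: 64.2
```

Request:
servo_tool(offset=[[0, 0, -0.03], [0, 0, -0.08], [0.012, -0.04, -0.08], [0.026, -0.085, -0.08], [0.038, -0.12, -0.08]], angular=[[0, 0, 0], [0, 0, 0], [0, 0, 0], [0, 0, 0], [0, 0, 0]])

```text
clock: 9.52
tcp_pos: [0.4627, 0.2156, 0.109]
tool_rot: [0.0, 0.707, 0.707, 0.0]
contact_force: [0.1, 0.9, -0.3]
gripper_width: 0.0592
gripper_force: 64.6
```

Request:
servo_tool(offset=[[0, 0, 0], [0, 0, 0.035], [0, 0, 0.055], [0, 0, 0.055]], angular=[[0, 0, 0], [0, 0, 0], [0, 0, 0], [0, 0, 0]])

```text
clock: 10.02
tcp_pos: [0.4641, 0.2149, 0.0525]
tool_rot: [-0.0, 0.707, 0.707, -0.001]
contact_force: [0.8, -0.4, 0.2]
gripper_width: 0.0595
gripper_force: 64.6
```

Request:
servo_tool(offset=[[0, 0, 0.01], [0, 0, 0.018], [0, 0, 0.022], [0, 0, 0.022]], angular=[[0, 0, 0], [0, 0, 0], [0, 0, 0], [0, 0, 0]])

```text
clock: 10.52
tcp_pos: [0.4642, 0.2154, 0.0326]
tool_rot: [0.0, 0.707, 0.707, 0.001]
contact_force: [-3.3, -2.3, 16.5]
gripper_width: 0.0595
gripper_force: 66.0
```

Request:
servo_tool(offset=[[0, 0, -0.001], [0, 0, -0.001], [0, 0, -0.001], [0, 0, -0.001]], angular=[[0, 0, 0], [0, 0, 0], [0, 0, 0], [0, 0, 0]], claw=1)

```text
clock: 11.02
tcp_pos: [0.464, 0.2153, 0.0322]
tool_rot: [-0.0, 0.707, 0.707, -0.0]
contact_force: [-0.1, -0.1, 1.3]
gripper_width: 0.0853
gripper_force: 0.0
```

Request:
servo_tool(offset=[[0, 0, -0.02], [0, 0, -0.06], [0, 0, -0.1], [0, 0, -0.1]], angular=[[0, 0, 0], [0, 0, 0], [0, 0, 0], [0, 0, 0]])

```text
clock: 11.52
tcp_pos: [0.4658, 0.2162, 0.1351]
tool_rot: [0.001, 0.707, 0.707, 0.002]
contact_force: [-0.1, -0.2, -0.4]
gripper_width: 0.085
gripper_force: 0.0
```

Request:
servo_tool(offset=[[-0.04, 0.024, 0], [-0.09, 0.054, 0], [-0.145, 0.088, 0], [-0.19, 0.115, 0], [-0.23, 0.14, 0]], angular=[[0, 0, 0], [0, 0, 0], [0, 0, 0], [0, 0, 0], [0, 0, 0]])

```text
clock: 12.15
tcp_pos: [0.6045, -0.0167, 0.1311]
tool_rot: [-0.001, 0.707, 0.707, -0.0]
contact_force: [0.9, 0.9, 0.5]
gripper_width: 0.0852
gripper_force: 0.0
```

Request:
servo_tool(offset=[[0, 0, 0], [0, 0, 0.04], [0, 0, 0.08], [0, 0, 0.103], [0, 0, 0.103]], angular=[[0, 0, 0], [0, 0, 0], [0, 0, 0], [0, 0, 0], [0, 0, 0]])

```text
clock: 12.78
tcp_pos: [0.6017, -0.0138, 0.027]
tool_rot: [-0.002, 0.707, 0.707, -0.002]
contact_force: [0.6, -0.6, -0.1]
gripper_width: 0.0856
gripper_force: 0.0
```

Request:
servo_tool(offset=[[0, 0, 0], [0, 0, 0], [0, 0, 0], [0, 0, 0]], angular=[[0, 0, 0], [0, 0, 0], [0, 0, 0], [0, 0, 0]], claw=0)

```text
clock: 13.28
tcp_pos: [0.605, -0.0145, 0.0309]
tool_rot: [0.001, 0.707, 0.707, 0.001]
contact_force: [-1.0, 0.7, 7.1]
gripper_width: 0.0591
gripper_force: 64.5
```

Request:
servo_tool(offset=[[0, 0, -0.03], [0, 0, -0.08], [-0.02, -0.04, -0.08], [-0.045, -0.085, -0.08], [-0.074, -0.139, -0.08]], angular=[[0, 0, 0], [0, 0, 0], [0, 0, 0], [0, 0, 0], [0, 0, 0]])

```text
clock: 13.9
tcp_pos: [0.4645, -0.0892, 0.11]
tool_rot: [0.001, 0.707, 0.707, 0.001]
contact_force: [-0.2, -0.8, 0.8]
gripper_width: 0.0591
gripper_force: 64.5
```

Request:
servo_tool(offset=[[0, 0, 0], [0, 0, 0.035], [0, 0, 0.055], [0, 0, 0.055]], angular=[[0, 0, 0], [0, 0, 0], [0, 0, 0], [0, 0, 0]])

```text
clock: 14.4
tcp_pos: [0.4649, -0.0883, 0.0538]
tool_rot: [-0.001, 0.707, 0.707, -0.0]
contact_force: [0.2, 0.6, -0.5]
gripper_width: 0.0591
gripper_force: 64.6
```

Request:
servo_tool(offset=[[0, 0, 0.01], [0, 0, 0.018], [0, 0, 0.0215], [0, 0, 0.0215]], angular=[[0, 0, 0], [0, 0, 0], [0, 0, 0], [0, 0, 0]])

```text
clock: 14.9
tcp_pos: [0.4652, -0.0886, 0.0338]
tool_rot: [0.0, 0.707, 0.707, 0.0]
contact_force: [-4.7, 0.9, 15.2]
gripper_width: 0.0595
gripper_force: 65.8
```

Request:
servo_tool(offset=[[0, 0, -0.001], [0, 0, -0.001], [0, 0, -0.001], [0, 0, -0.001]], angular=[[0, 0, 0], [0, 0, 0], [0, 0, 0], [0, 0, 0]], claw=1)

```text
clock: 15.4
tcp_pos: [0.465, -0.0886, 0.0337]
tool_rot: [-0.0, 0.707, 0.707, -0.0]
contact_force: [0.2, 0.6, 1.1]
gripper_width: 0.0854
gripper_force: 0.0
```

Request:
servo_tool(offset=[[0, 0, -0.02], [0, 0, -0.06], [0, 0, -0.1], [0, 0, -0.1]], angular=[[0, 0, 0], [0, 0, 0], [0, 0, 0], [0, 0, 0]])

```text
clock: 15.9
tcp_pos: [0.4669, -0.089, 0.1364]
tool_rot: [0.002, 0.707, 0.707, 0.001]
contact_force: [-0.9, -0.8, 0.7]
gripper_width: 0.0852
gripper_force: 0.0
```

Request:
servo_tool(offset=[[0.035, 0.026, 0], [0.075, 0.056, 0], [0.115, 0.086, 0], [0.15, 0.113, 0], [0.1755, 0.132, 0]], angular=[[0, 0, 0.1], [0, 0, 0.2], [0, 0, 0.3], [0, 0, 0.4], [0, 0, 0.46]])

```text
clock: 16.52
tcp_pos: [0.5976, 0.0885, 0.1324]
tool_rot: [-0.0, 0.85, 0.527, -0.001]
contact_force: [-1.0, -0.6, 0.0]
gripper_width: 0.0854
gripper_force: 0.0
```

```bash
python3 snap.py side s2.png 180 440 150 350 3
```

```text
[0.59964169 0.09092672 0.13221202]
```

View pics/s2.png

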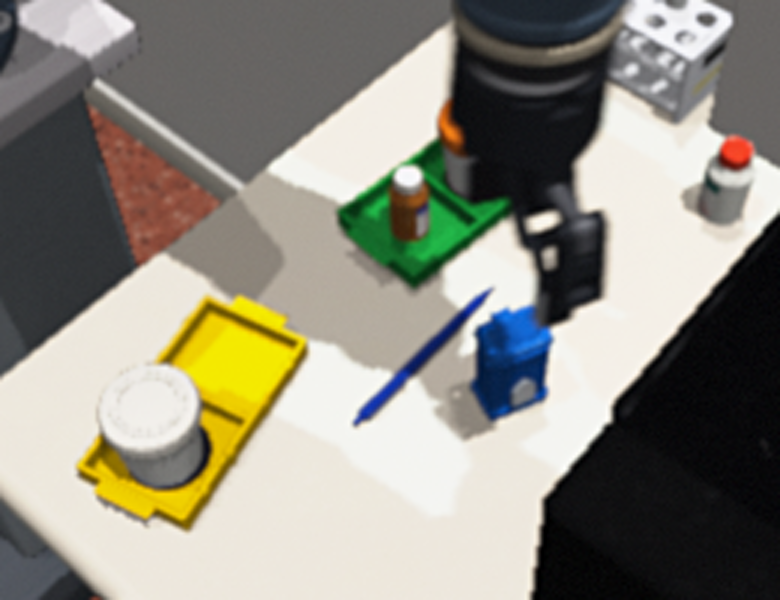

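Amber bottle (408,205) stands in the green tray, white cup (150,425) in the yellow tray; gripper is above the cartridge (513,360).

Request:
servo_tool(offset=[[0, 0, 0], [0, 0, 0.03], [0, 0, 0.07], [0, 0, 0.108], [0, 0, 0.108]], angular=[[0, 0, 0], [0, 0, 0], [0, 0, 0], [0, 0, 0], [0, 0, 0]])

```text
clock: 17.2
tcp_pos: [0.5939, 0.0855, 0.0231]
tool_rot: [-0.001, 0.85, 0.527, -0.003]
contact_force: [0.5, -0.1, -0.0]
gripper_width: 0.0855
gripper_force: 0.0
```

Request:
servo_tool(offset=[[0, 0, 0], [0, 0, 0], [0, 0, 0], [0, 0, 0], [0, 0, 0]], angular=[[0, 0, 0], [0, 0, 0], [0, 0, 0], [0, 0, 0], [0, 0, 0]], claw=0)

```text
clock: 17.82
tcp_pos: [0.5977, 0.087, 0.0269]
tool_rot: [0.0, 0.85, 0.527, 0.001]
contact_force: [-0.7, 0.4, 6.6]
gripper_width: 0.0288
gripper_force: 95.2
```

Request:
servo_tool(offset=[[0, 0, -0.03], [0, 0, -0.07], [0, 0, -0.07], [0, 0, -0.07], [0, 0, -0.07]], angular=[[0, 0, 0], [0, 0, -0.15], [0, 0, -0.31], [0, 0, -0.46], [0, 0, -0.46]])

```text
clock: 18.45
tcp_pos: [0.5971, 0.0869, 0.096]
tool_rot: [0.0, 0.707, 0.707, 0.0]
contact_force: [0.1, 0.3, -0.6]
gripper_width: 0.0285
gripper_force: 95.4
```

Request:
servo_tool(offset=[[-0.02, -0.03, 0], [-0.045, -0.065, 0], [-0.075, -0.105, 0], [-0.095, -0.135, 0], [-0.106, -0.15, 0]], angular=[[0, 0, -0.06], [0, 0, -0.12], [0, 0, -0.18], [0, 0, -0.248], [0, 0, -0.248]])

```text
clock: 19.08
tcp_pos: [0.4457, -0.0198, 0.096]
tool_rot: [-0.0, 0.616, 0.788, -0.0]
contact_force: [1.2, 0.3, -0.1]
gripper_width: 0.0287
gripper_force: 95.5
```

Request:
servo_tool(offset=[[0, 0, 0], [0, 0, 0.02], [0, 0, 0.04], [0, 0, 0.045], [0, 0, 0.045]], angular=[[0, 0, 0], [0, 0, 0], [0, 0, 0], [0, 0, 0], [0, 0, 0]])

```text
clock: 19.7
tcp_pos: [0.4477, -0.0188, 0.0508]
tool_rot: [-0.0, 0.614, 0.789, 0.0]
contact_force: [-0.2, 0.4, -0.8]
gripper_width: 0.0284
gripper_force: 95.6
```

```bash
python3 snap.py side s3.png 180 380 200 350 4
```

```text
[ 0.44788033 -0.01888992  0.05114169]
```

View pics/s3.png

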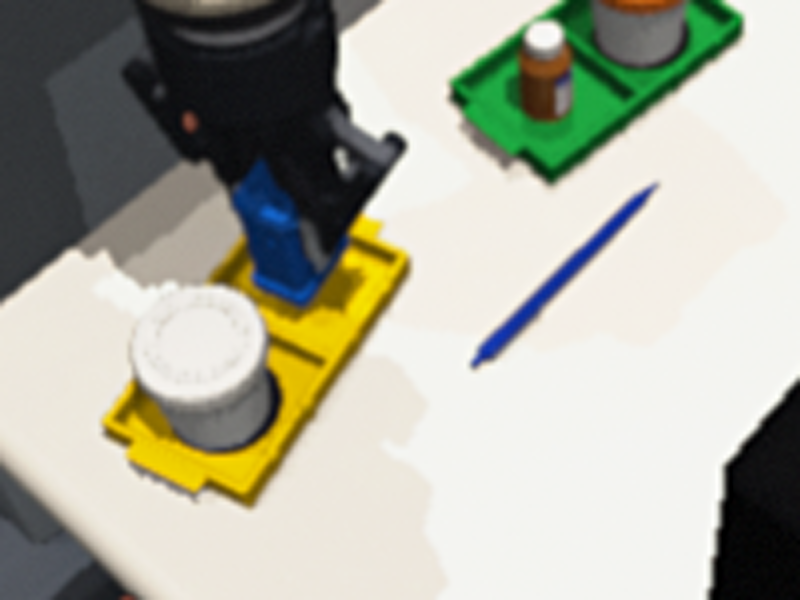

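Cartridge (285,240) is square over the yellow small compartment; green kit looks right.

Request:
servo_tool(offset=[[0, 0, 0.01], [0, 0, 0.018], [0, 0, 0.0215], [0, 0, 0.0215]], angular=[[0, 0, 0], [0, 0, 0], [0, 0, 0], [0, 0, 0]])

```text
clock: 20.25
tcp_pos: [0.4468, -0.0191, 0.0295]
tool_rot: [-0.0, 0.614, 0.789, -0.0]
contact_force: [-2.1, -0.3, 6.3]
gripper_width: 0.0282
gripper_force: 77.1
```

Request:
servo_tool(offset=[[0, 0, -0.001], [0, 0, -0.001], [0, 0, -0.001], [0, 0, -0.001]], angular=[[0, 0, 0], [0, 0, 0], [0, 0, 0], [0, 0, 0]], claw=0.7)

```text
clock: 20.75
tcp_pos: [0.4471, -0.0191, 0.0302]
tool_rot: [-0.0, 0.614, 0.789, -0.0]
contact_force: [-0.2, -0.5, -0.7]
gripper_width: 0.0602
gripper_force: 0.0
```

Request:
servo_tool(offset=[[0, 0, -0.02], [0, 0, -0.06], [0, 0, -0.11], [0, 0, -0.16], [0, 0, -0.2]], angular=[[0, 0, 0], [0, 0, 0], [0, 0, 0], [0, 0, 0], [0, 0, 0]])

```text
clock: 21.38
tcp_pos: [0.4472, -0.0191, 0.2324]
tool_rot: [0.001, 0.614, 0.789, 0.0]
contact_force: [1.0, -0.9, -0.4]
gripper_width: 0.0602
gripper_force: 0.0
```

Request:
servo_tool(offset=[[-0.04, 0, 0], [-0.09, 0, 0], [-0.14, 0, 0], [-0.19, 0, 0], [-0.23, 0, 0]], angular=[[0, 0, 0], [0, 0, 0], [0, 0, 0], [0, 0, 0], [0, 0, 0]])

```text
clock: 22.0
tcp_pos: [0.5037, -0.2441, 0.23]
tool_rot: [-0.0, 0.615, 0.789, 0.0]
contact_force: [0.5, 0.3, 0.3]
gripper_width: 0.0597
gripper_force: 0.0
```

```bash
python3 snap.py side s4.png 180 440 150 350 3;python3 snap.py top t4.png 180 480 170 320 2; sed -i '/^hsv/,$d' m.py; sed -i '/^blob/d' m.py
cat >> m.py <<'E'
blob("orange",258,277,40,.055);blob("white",415,271,30,.055);blob("cart",384,280,22,.066,.09);blob("amber",292,277,20,.045);blob("red",194,190,14,.055)
E
python3 m.py
```

```text
[ 0.50483613 -0.24770316  0.22951858]
[ 0.50406918 -0.24542933  0.22938276]
table z [ 0.53248802  0.27878725 -0.00174777] [3.69053433e-01 5.82803513e-02 3.29052247e-04]
orange 1141 mean [0.4633 0.2084 0.062 ] rect [468.9 192.8] [ 59.4 106. ] 13.0 zmax [0.0623 0.0649]
white 1294 mean [ 0.4606 -0.0737  0.0651] rect [462.1 -65.2] [ 60.9 105.9] 6.0 zmax [0.0635 0.0749]
cart 525 mean [ 0.447  -0.0171  0.073 ] rect [445.7 -18.1] [37.5 43.1] 13.9 zmax [0.0732 0.0767]
amber 129 mean [0.4586 0.1448 0.0559] rect [459.4 146.1] [22.7 20.7] 77.6 zmax [0.0576 0.0604]
red 141 mean [0.6138 0.305  0.0629] rect [614.1 305.4] [21.  20.3] 43.9 zmax [0.0631 0.0655]
```

View pics/s4.png

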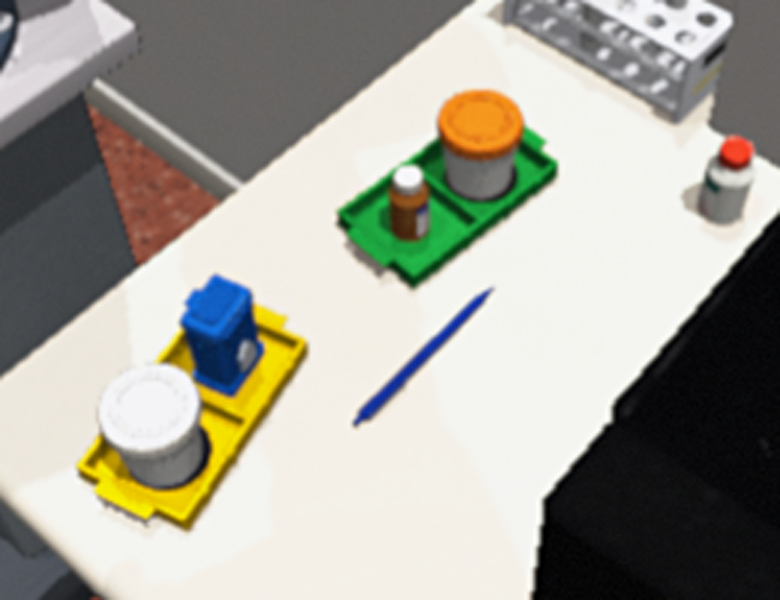

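View pics/t4.png

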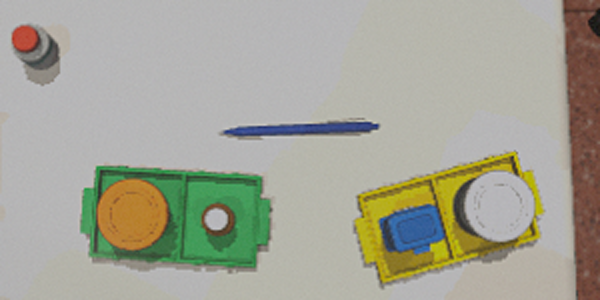

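Both pictures show all four items upright and central in their compartments: orange cup (133,214), amber bottle (217,219), cartridge (412,230) and white cup (500,206) in the top crop. The red-cap bottle has not moved. Handing in.

```bash
python3 -c "
from plant import bot
print(bot.hand_in())"
```

```text
the job is handed in; nothing more can be done
None
```

I made up both kits and handed the job in at about 22 s of robot time: the final pictures show all four items upright in their compartments and the red-capped bottle unmoved, though the hand-in returned no verdict.

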